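Cap the drain tank with its cam-arm coupling

TASK

Close off the small green drain tank: push the aluminium blanking coupling along its guide rods until it sits fully home on the tank's grooved brass adaptor, with both cam arms still swung out. Then swing the two cam arms back flat along the sides of the coupling, one after the other, so that both are fully closed. Leave the tools lying round it where they are.

Things in the scene. Friction and masses are not known exactly. Their poses are not given: they have to be found in the camera images.
- dock: Fixed coupling dock: grey base plate 285 x 120 x 8 mm, two guide rods, green tank at its far end. Origin on the worktop on the centre line; +x is the way the coupling is pushed (to the tank), +y its left side, z up. Tank 80 x 120 mm, 84 mm high (92 mm with its plug), front face at x = +95 mm. The rods start at a block at x = -95 mm whose top is 26 mm above the worktop.
- coupling (a joint): How far the aluminium blanking coupling stands back from home, m: 0 fully home on the adaptor (hard stop), at most 0.08 drawn back to dock -x. Slides on the rods with about 6 N of friction and stays where left. A round cap 62 mm in diameter, 69 mm long, top 81 mm above the worktop; the arm pivots lie 23 mm behind its mouth.
- coupling_back (a point): Centre of the flat round thrust pad, 36 mm in diameter, at the back end of the coupling (the face to push, it looks to dock -x), on the pipe axis 50 mm above the worktop. It moves with the coupling; 46 mm behind the arm pivots.
- left_arm (a joint): Angle of the left (dock +y) cam arm, rad: 0 closed, folded back along the coupling, pointing to dock -x (hard stop); grows as it swings out; 1.57 points to dock +y, at most 1.85 (leaning to the tank). Upright hinge with 0.05 N m of friction: stays where left. With the coupling 10 to 25 mm short of home its cam strikes the adaptor and the arm jams half closed.
- right_arm (a joint): Angle of the right (dock -y) cam arm, rad: mirror image of the left arm; 0 is closed (folded back along dock -x), 1.57 points straight out to dock -y, at most 1.85. Same stiffness and behaviour.
- left_arm_pivot (a point): Hinge axis of the left arm, at the arm's mid-height (50 mm above the worktop), 34 mm left of the pipe axis; moves with the coupling. From here the arm, a level brass bar 6 mm thick and 14 mm high, runs out to 89 mm.
- right_arm_pivot (a point): Hinge axis of the right arm, at the arm's mid-height, 34 mm to the right of the pipe axis. Moves with the coupling.
- left_arm_grip (a point): Centre of the orange finger grip (26 long x 9 thick x 20 mm high) at the end of the left arm, 76 mm from its pivot, 50 mm above the worktop. Fingertips reaching down beside it on the tank-facing side can push the arm closed.
- right_arm_grip (a point): Centre of the orange finger grip of the right arm, 76 mm from its pivot, 50 mm above the worktop.
- square: A bystander: small steel machinist's square, 91 x 70 x 14 mm, loose on the worktop left of the dock. Origin at the centre of its underside.
- marker_teal: A bystander: marker with a teal cap, 134 mm long, 18 mm thick, loose on the worktop right of the dock. Origin at the centre of its underside, long axis along its y.
- spanner_17: A bystander: steel combination spanner, 185 mm long, 8 mm thick, loose on the worktop right of the dock. Origin at the centre of its underside, long axis along its y.
- adaptor_mouth (a point): Centre of the open end of the brass adaptor, a 43 mm thick pipe stub with a groove round it, that sticks out 59 mm from the tank's front face along dock -x. Its axis, and that of the coupling, is 50 mm above the worktop.

How it is judged (in metres and radians):
On the way, in this order (a step that is already met when the one before it is completed fails the run):
1. the coupling is home on the adaptor (within 5 mm) with both arms still swung out (value of joint coupling below 0.005 m and value of joint each of left_arm, right_arm above 0.9 rad), for 0.2 s.
2. one of the arms is closed (within 0.12 rad) with the coupling still on (within 9 mm of home, the play of the locked cams) (value of joint coupling below 0.009 m and value of joint any of left_arm, right_arm below 0.12 rad), for 0.2 s.
3. both arms are closed (within 0.12 rad) with the coupling still on (within 9 mm of home) (value of joint coupling below 0.009 m and value of joint each of left_arm, right_arm below 0.12 rad), for 0.2 s.
At the end, for the whole second after the job is handed in: The coupling is within 9 mm of fully home (the play the closed cams leave it), both cam arms are within 0.12 rad of fully closed, and the square, marker and spanner lie within 30 mm of where they started (all of step 3 and distance of each of square, marker_teal, spanner_17 from where it was at the start of the episode below 0.03 m); the robot touches nothing.
It fails at once if a loose bystander (square, marker or spanner) is pushed more than 30 mm from its place (distance of any of square, marker_teal, spanner_17 from where it was at the start of the episode above 0.03 m).
It also fails if it takes over 58 s, if anything falls off the work surface, if the arm or the gripper's body presses on something with over 40 N, if the wrist force passes 120 N, or if a joint passes its speed limit or range.

ROBOT

A 6-joint arm with a two-finger parallel gripper is mounted at the origin on a cart in front of the work surface, level with it; the furniture and walls round the work are solid. World frame = base frame: x ahead of the robot, y to its left, z up, the work surface at z = 0. Lengths are in mm, angles in rad, forces in N, time in s.
With the tool pointing down it reaches from about 350 to 975 mm from the base axis. Payload 4.9 kg.
Tool frame: the origin (TCP) lies on the centre line of the jaws, within the pads' length; the fingertips stand 25 mm ahead of it and the grasp point (between the pads) lies 6 mm ahead of it; z points along the fingers, y is the direction in which the jaws open and shut (so a half turn about z gives the same grasp; the last joint's range is limited). The gripper opens to 85 mm and grips with 20 to 120 N. Pads are 22 mm wide; open, the fingers measure 114 mm over their backs; the gripper's body (76 mm by 85 mm) begins 54 mm behind the grasp point. The pads swing forward as they close: fully open they stand 13 mm farther back than shut.
Start: joints at [-1.253, 0.053, 1.613, -0, 1.476, -0.119], TCP at [264.394, -566.302, 218.104] pointing down, gripper open.
Joint ranges: [-3.01, 3.01], [-1.01, 2.22], [0.06, 2.58], [-1.02, 4.17], [0.09, 2.62], [-3.14, 3.14]. Speed limits (rad/s): [2.57, 2.57, 3.14, 3.14, 3.14, 3.14].

INTERFACE

Orientations are given as a unit quaternion [w, x, y, z].
In Python, from station import get_obs, camera, sign_off gives the robot as it stands.
- The arm moves only by the shell command python3 -m inch 'ROWS' [FORCE]. ROWS is JSON, one flat list of numbers, 7 for each row, row after row: the shift along the tool's x, y, z in m, then the turn, a rotation vector about the tool's x, y, z in degrees, then the closure, from -1 (fully open) to 1 (shut). A call has 1 to 8 rows; each row is the pose to reach, as a shift and turn from the pose measured when the call began, along the tool's axes at that moment; what a row does not reach only later rows make up. A row lasts 1/8 s, in which the tool goes at most 62.5 mm and 10.7 degrees, less where a joint would pass 70% of its speed; a pose out of reach is approached as far as the arm can. A call with a gripper value outside its range is refused whole. The fingers move at their own pace and stop on an object; FORCE is the grip in N (left out, the last holds). Time passes only in rows, so rows that repeat a pose let the fingers close. It gives the time, the measured TCP pose, the force and the opening at its end, in the units of the state.
- get_obs(): the state, without advancing time (a new reading comes with each control period).
- camera(name): name is "scene" or "top" or "wrist"; returns a dict with "color" (384x512x3 uint8, blue, green, red), "fovy" (degrees; the focal length in pixels is half the picture's height over the tangent of half this angle, whatever the lens; pixels are square), "cx", "cy" (the principal point, pixels), "k1" (the pictures are not rectified: a ray, as slopes to the right and down, at radius r is drawn at 1 + k1 r^2 times it, then the intrinsics apply), "view" (4x4, takes a point from world to camera coordinates). Camera axes: x right, y down, z forward; pixel columns grow to the right and rows downward; lengths in mm; the calibration is good to about 2 mm. A picture is of the moment at which its call begins. There is no depth.
- sign_off(): hands the job in, once; it reports no verdict.
The state is a dict: "time": time; "joint_positions": joint angles; "qvel": joint speeds; "joint_efforts": joint torques, N m; "eef_pos": TCP position; "tool_rot": TCP orientation; "force": force on the tool from outside, world axes, zero at the start; "wrist_torque": the same for the moment, N m; "grip_width": opening from 0.0 (shut) to 1.0 (fully open).
Only numpy, scipy, OpenCV 4.12 (cv2) and the standard library are available. Lean on these libraries where they do the work, as an engineer would, in place of code of your own. Each camera call takes 0.05 s, during which the arm holds its last target. There are 200 camera calls.

## Working session

There is one attempt and no reset: what is moved stays moved. The work goes in short steps, Python scripts to look and compute and a shell command to move; the robot and the scene stay as the last step left them, time stands still between calls to the robot, and variables do not carry over. Pictures are saved under pics/ and viewed, about 8 in all and at most 12, crops included, and the job is handed in when it is done.

```bash
mkdir -p pics; ls
cat > h.py <<'E'
import numpy as np, cv2
from station import get_obs, camera
def snap(n,f):
    c=camera(n); cv2.imwrite(f'pics/{f}.png',c['color'])
    np.savez(f'pics/{f}.npz',**{k:v for k,v in c.items() if k!='color'}); return c
def ray(c,u,v):
    f=192/np.tan(np.radians(float(c['fovy']))/2)
    d=np.array([(u-c['cx'])/f,(v-c['cy'])/f]); s=d.copy(); k=float(c['k1'])
    for _ in range(30): s=d/(1+k*(s@s))
    V=np.array(c['view']); R=V[:3,:3]; return -R.T@V[:3,3], R.T@np.array([s[0],s[1],1])
def onz(c,u,v,z):
    o,r=ray(c,u,v); return o+r*(z-o[2])/r[2]
def proj(c,p):
    V=np.array(c['view']); q=V[:3,:3]@np.array(p)+V[:3,3]; s=q[:2]/q[2]; s=s*(1+float(c['k1'])*(s@s))
    f=192/np.tan(np.radians(float(c['fovy']))/2); return np.array([s[0]*f+c['cx'],s[1]*f+c['cy']])
E
python3 - <<'E'
from h import *
a=snap('scene','s0');b=snap('top','t0')
for c in(a,b): print(c['fovy'],c['cx'],c['cy'],c['k1'],np.array(c['view']).round(3).tolist())
o=get_obs();print(o)
E
```

```text
pics
46.03996295533196 258.34588505785916 193.1963070522606 -0.16650045143947567 [[-0.837, -0.547, -0.01, 462.82], [-0.415, 0.646, -0.641, 258.238], [0.357, -0.532, -0.768, 1187.86], [0.0, 0.0, 0.0, 1.0]]
49.33680587955722 256.7188887299959 197.8909803310482 -0.06529357975583498 [[-0.013, -1.0, -0.024, 12.452], [-0.987, 0.017, -0.16, 542.616], [0.16, 0.022, -0.987, 1280.697], [0.0, 0.0, 0.0, 1.0]]
{'time': 0.1, 'joint_positions': array([-1.25299350e+00,  5.32798093e-02,  1.61413476e+00,  7.48984018e-07,
        1.47603515e+00, -1.19008904e-01]), 'qvel': array([-0.00043351, -0.00218277, -0.00246728,  0.00038426,  0.00206429,
        0.00079987]), 'joint_efforts': array([ 1.42716493e-03, -3.94906998e+01, -3.71363032e+01, -5.91450907e-05,
        3.91257025e-03, -1.30200925e-05]), 'eef_pos': array([ 264.21844776, -565.75526854,  217.00593607]), 'tool_rot': array([-9.23986884e-04,  9.76243684e-01,  2.16673506e-01, -9.17705181e-05]), 'force': array([-0.13446538, -0.57847369,  0.2948592 ]), 'wrist_torque': array([6.95805534e-03, 2.09761401e-05, 2.26458511e-02]), 'grip_width': 0.9995329274556425}
```

View pics/t0.png

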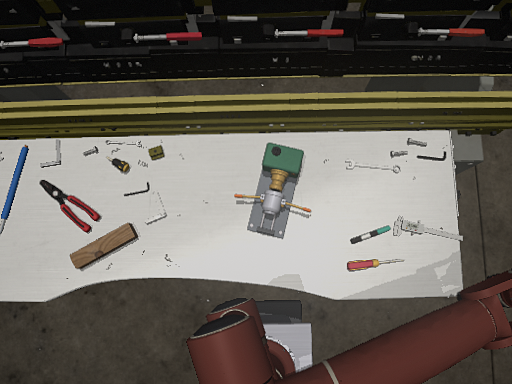

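View pics/s0.png

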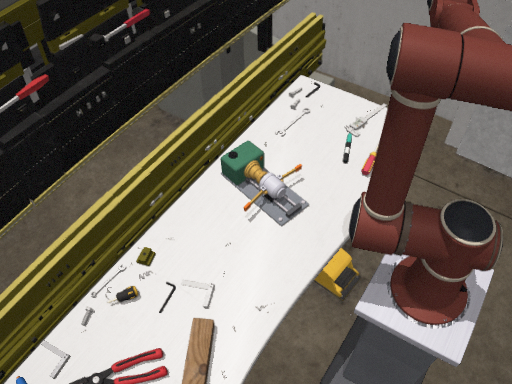

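Top view: dock at about (275,185), with the tank at (283,160) and the orange grips at (236,196) and (308,211). The square (155,208), marker (370,234) and spanner (372,166) are all well clear. I'll crop for detail.

Run:
```python
import cv2,numpy as np
a=cv2.imread('pics/t0.png')[135:245,222:322]; b=cv2.imread('pics/s0.png')[135:230,210:310]
a=cv2.resize(a,None,fx=4,fy=4,interpolation=cv2.INTER_CUBIC);b=cv2.resize(b,None,fx=4,fy=4,interpolation=cv2.INTER_CUBIC)
b=cv2.copyMakeBorder(b,0,a.shape[0]-b.shape[0],0,0,0)
cv2.imwrite('pics/c0.png',np.hstack([a,b]))
```

```text
(no output)
```

View pics/c0.png

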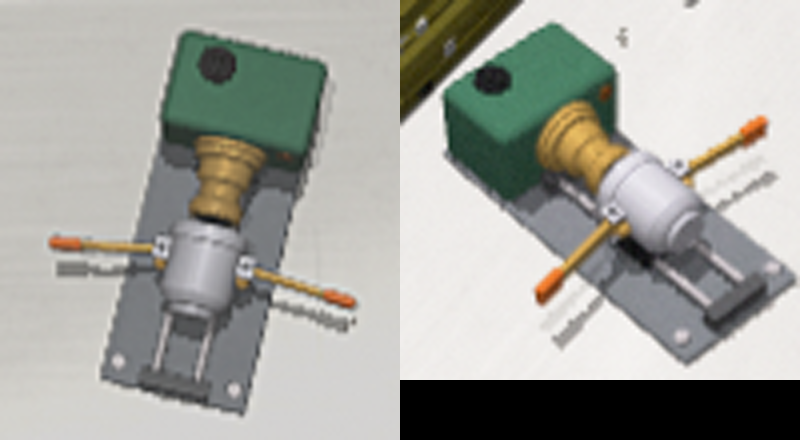

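```bash
cat > fit.py <<'E'
from h import *
from scipy.optimize import least_squares
T=np.load('pics/t0.npz');S=np.load('pics/s0.npz')
t=lambda x,y:(222+x/4-.4,135+y/4-.4); s=lambda x,y:(210+(x-400)/4-.4,135+y/4-.4)
def W(p,l):
    c,q=np.cos(p[2]),np.sin(p[2]); return [p[0]+c*l[0]-q*l[1],p[1]+q*l[0]+c*l[1],l[2]]
# coupling: pivot x at home = h - gap: mouth home? param p[3]=pivot x
def pts(p):
    X=p[3]; L=lambda a,sg,r=76:[X-r*np.cos(a),sg*(34+r*np.sin(a)),50]
    return {'fl':[-110,60,8],'fr':[-110,-60,8],'tfl':[95,60,84],'tfr':[95,-60,84],'tbl':[175,60,84],'tbr':[175,-60,84],
     'gl':L(p[4],1),'gr':L(p[5],-1),'pl':[X,34,57],'pr':[X,-34,57]}
O=[(T,'fl',t(102,380)),(T,'fr',t(243,413)),(T,'tfl',t(163,130)),(T,'tfr',t(300,168)),(T,'tbl',t(180,30)),(T,'tbr',t(329,64)),
(T,'gl',t(66,243)),(T,'gr',t(340,299)),(T,'pl',t(162,250)),(T,'pr',t(246,268)),
(S,'fl',s(688,364)),(S,'fr',s(798,270)),(S,'tbl',s(444,92)),(S,'tbr',s(554,21)),(S,'tfr',s(617,70)),
(S,'gl',s(550,285)),(S,'gr',s(754,130)),(S,'pl',s(613,213)),(S,'pr',s(680,167))]
f=lambda p:np.concatenate([proj(c,W(p,pts(p)[k]))-o for c,k,o in O])
r=least_squares(f,[500,0,-.2,0,1.5,1.5],x_scale=[100,100,.1,10,.1,.1],loss='soft_l1')
if __name__=='__main__':
    print(r.x.round(3)); 
    for (c,k,o),e in zip(O,f(r.x).reshape(-1,2)): print('T' if c is T else 'S',k,e.round(1))
    p=r.x
    for n,l in dict(back=[p[3]-46,0,50],gl=pts(p)['gl'],gr=pts(p)['gr'],block=[-95,0,26]).items(): print(n,np.round(W(p,l)))
E
python3 fit.py
```

```text
[ 5.31845e+02 -4.51870e+01 -2.49000e-01  4.48100e+00  1.40700e+00
  1.49100e+00]
T fl [-0.8  1.8]
T fr [0.3 2.2]
T tfl [-1.6 -1.8]
T tfr [ 1.9 -2.7]
T tbl [ 0.1 -0.9]
T tbr [ 0.2 -1. ]
T gl [ 0.2 -0.1]
T gr [-0.1 -0.2]
T pl [ 0.2 -0.5]
T pr [ 0.3 -0.1]
S fl [1.6 0.6]
S fr [2.2 2.1]
S tbl [-1.4 -0.7]
S tbr [ 0.1 -1.2]
S tfr [ 1.4 -0.6]
S gl [-0.1  0.4]
S gr [-0.1  0.4]
S pl [0.1 1. ]
S pr [-0.3  0.9]
back [492. -35.  50.]
gl [551.  62.  50.]
gr [ 503. -151.   50.]
block [440. -22.  26.]
```

```bash
cat > to.py <<'E'
import sys; from h import *; from fit import r,W
from scipy.spatial.transform import Rotation as R
p=r.x
def st():
    o=get_obs(); q=o['tool_rot']; M=R.from_quat([*q[1:],q[0]]).as_matrix(); e=o['eef_pos']
    c,s=np.cos(p[2]),np.sin(p[2]); d=e[:2]-p[:2]
    print('t',round(o['time'],2),'local',np.round([c*d[0]+s*d[1],-s*d[0]+c*d[1],e[2]],1),'yawrel',round(np.degrees(np.arctan2(M[1,0],M[0,0])-p[2]),1),'F',np.round([c*o['force'][0]+s*o['force'][1],-s*o['force'][0]+c*o['force'][1],o['force'][2]],1))
    return e,M
if __name__=='__main__':
    e,M=st(); a=sys.argv[1:]
    for k in range(0,len(a),4):   # local x y z yaw(deg rel dock)
        l=[float(v) for v in a[k:k+4]]
        y=np.radians(l[3])+p[2]; x=np.array([np.cos(y),np.sin(y),0]); z=np.array([0,0,-1.])
        D=np.column_stack([x,np.cross(z,x),z])
        print(np.round((M.T@(np.array(W(p,l))-e))/1000,4), np.round(np.degrees(R.from_matrix(M.T@D).as_rotvec()),1))
E
python3 to.py -90 0 150 0  -90 0 65 0
```

```text
t 0.1 local [-131.1 -570.5  217. ] yawrel 39.3 F [ 0.  -0.6  0.3]
[ 0.3931 -0.4153  0.0679] [-0.1  0.  39.3]
[ 0.393  -0.4152  0.1529] [-0.1  0.  39.3]
```

```bash
python3 -m inch '[0.05,-0.05,0,0,0,10,1, 0.09,-0.1,0,0,0,20,1, 0.14,-0.15,0.02,0,0,30,1, 0.18,-0.19,0.03,0,0,39.3,1, 0.22,-0.23,0.04,0,0,39.3,1, 0.26,-0.275,0.05,0,0,39.3,1, 0.3,-0.32,0.06,0,0,39.3,1, 0.34,-0.36,0.068,0,0,39.3,1]'; python3 -m inch '[0,0,0,0,0,0,1]' >/dev/null; python3 to.py -90 0 150 0 -90 0 66 0
```

```text
time: 1.1
eef_pos: [419.1, -95.7, 149.4]
tool_rot: [-0.001, 0.992, -0.124, -0.0]
force: [0.5, -0.6, 0.2]
grip_width: 0.0
t 1.23 local [-98. -73. 148.] yawrel 0.4 F [ 0.4 -0.9  0.5]
[ 0.0085 -0.0729 -0.0018] [-0.1  0.2  0.4]
[ 0.0087 -0.0727  0.0822] [-0.1  0.2  0.4]
```

```bash
python3 -m inch '[0.004,-0.035,0,0,0,0.4,1, 0.0085,-0.073,0,0,0,0.4,1, 0.0085,-0.073,0,0,0,0.4,1, 0.0085,-0.073,0.03,0,0,0.4,1, 0.0085,-0.073,0.06,0,0,0.4,1, 0.0085,-0.073,0.082,0,0,0.4,1, 0.0085,-0.073,0.082,0,0,0.4,1]'
python3 - <<'E'
from h import *
import to; to.st()
a=snap('top','t1')['color'][130:250,212:332];b=snap('scene','s1')['color'][130:250,210:310]
cv2.imwrite('pics/c1.png',cv2.resize(np.hstack([a,b]),None,fx=3.6,fy=3.6,interpolation=cv2.INTER_CUBIC))
E
```

```text
time: 2.1
eef_pos: [442.4, -23.6, 64.2]
tool_rot: [-0.001, 0.992, -0.125, -0.004]
force: [-0.1, -0.3, 0.6]
grip_width: 0.002
t 2.1 local [-92.   -1.1  64.2] yawrel -0.1 F [-0.  -0.3  0.6]
```

View pics/c1.png

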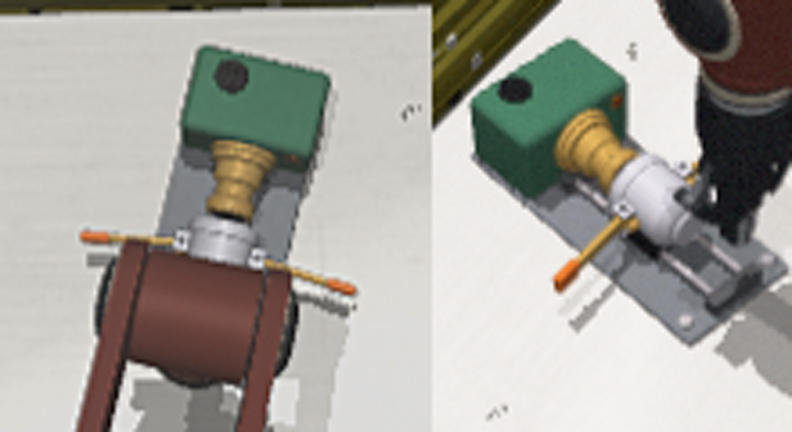

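The closed gripper sits behind the thrust pad (scene view at about (700,210)) and is centred on it. Next is the push along dock +x.

```bash
python3 -m inch '[0.015,-0.001,0,0,0,0,1, 0.028,-0.001,0,0,0,0,1, 0.034,-0.001,0,0,0,0,1, 0.038,-0.001,0,0,0,0,1, 0.042,-0.001,0,0,0,0,1, 0.046,-0.001,0,0,0,0,1]'; python3 to.py; python3 -m inch '[0.004,0,0,0,0,0,1, 0.008,0,0,0,0,0,1, 0.012,0,0,0,0,0,1, 0.016,0,0,0,0,0,1]';python3 to.py
```

```text
time: 2.95
eef_pos: [489.5, -34.1, 66.6]
tool_rot: [-0.001, 0.992, -0.125, -0.001]
force: [-0.0, -0.6, 0.4]
grip_width: 0.001
t 2.95 local [-43.8   0.3  66.6] yawrel -0.1 F [ 0.1 -0.6  0.4]
time: 3.45
eef_pos: [505.3, -38.1, 66.6]
tool_rot: [-0.001, 0.992, -0.125, -0.001]
force: [-0.1, -0.2, -0.4]
grip_width: 0.003
t 3.45 local [-27.5   0.3  66.6] yawrel -0.1 F [-0.  -0.2 -0.4]
```

Run:
```python
from h import *
import to; to.st()
a=snap('top','t2')['color'][130:250,212:332];b=snap('scene','s2')['color'][130:250,210:310]
cv2.imwrite('pics/c2.png',cv2.resize(np.hstack([a,b]),None,fx=3.6,fy=3.6,interpolation=cv2.INTER_CUBIC))
```

```text
t 3.45 local [-27.5   0.3  66.6] yawrel -0.1 F [-0.  -0.2 -0.4]
```

View pics/c2.png

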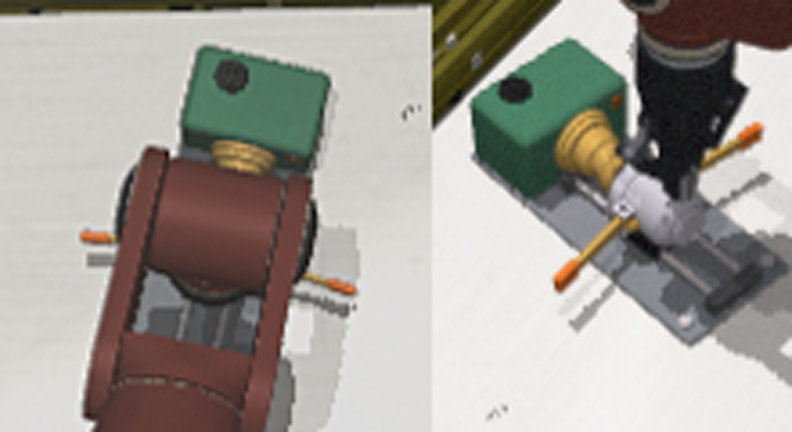

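Run:
```python
from h import *; from fit import *
e=get_obs()['eef_pos'];o=get_obs();print(o['joint_positions'],o['tool_rot'])
S2=np.load('pics/s2.npz')
for n,q in dict(tcp=e,tip=e-[0,0,25],up=e+[0,0,60],back=W(r.x,[r.x[3]-46,0,50]),top=W(r.x,[r.x[3]-20,0,81])).items(): 
    print(n,np.round(q),'c2',(proj(S2,q)-[210,130])*3.6+[432,0])
print(np.abs(S2['view']-S['view']).max(), -S['view'][:3,:3].T@S['view'][:3,3])
w=snap('wrist','w2')['color']; b=cv2.resize(cv2.imread('pics/s2.png')[140:220,250:330],None,fx=4.8,fy=4.8,interpolation=cv2.INTER_CUBIC)
cv2.imwrite('pics/c3.png',cv2.resize(np.hstack([w,b]),(800,343)))
```

```text
[-0.22368149 -0.0834569   2.01273681  0.00239932  1.21483999  1.59683881] [-0.00124311  0.99216112 -0.12495383 -0.00114657]
tcp [505. -38.  67.] c2 [679.07106173 204.63551379]
tip [505. -38.  42.] c2 [678.33206997 224.1556391 ]
up [505. -38. 127.] c2 [680.91805418 155.44126909]
back [492. -35.  50.] c2 [690.7395079  227.07855027]
top [517. -41.  81.] c2 [669.63400124 185.01457516]
0.0 [  70.81219127  718.38194092 1082.04106522]
```

View pics/c3.png

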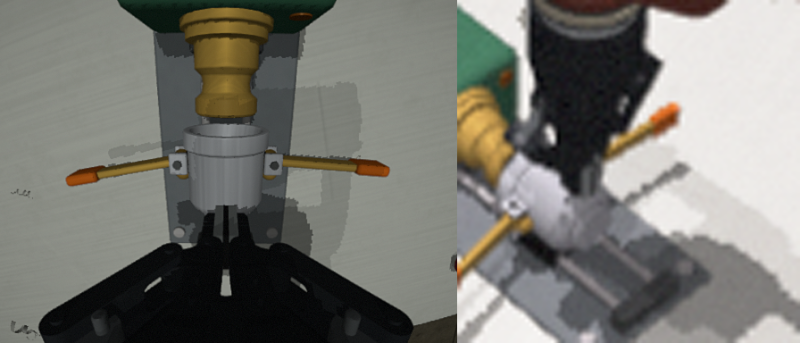

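Run:
```python
from h import *; from fit import *
e=get_obs()['eef_pos'];w=np.load('pics/w2.npz');S2=np.load('pics/s2.npz')
k=.893; print('cam',(-w['view'][:3,:3].T@w['view'][:3,3]).round())
for n,q in dict(tcp=e,tip=e-[0,0,25],back=W(r.x,[r.x[3]-46,0,50]),ct=W(r.x,[r.x[3]-46,0,68]),gl=W(r.x,pts(r.x)['gl']),gr=W(r.x,pts(r.x)['gr'])).items(): print(n,(proj(w,q)*k).round())
print('pivot', [(proj(w,W(r.x,pts(r.x)[n]))*k).round() for n in('pl','pr')])
# tip from wrist (225,207) & scene (281,184)
A=[ray(w,225/k,207/k),ray(S2,281,184.3)]
M=sum(np.eye(3)-np.outer(d,d)/(d@d) for o,d in A);b=sum((np.eye(3)-np.outer(d,d)/(d@d))@o for o,d in A);print('tip',np.linalg.solve(M,b).round(1),e.round(1))
```

```text
cam [588. -59. 222.]
tcp [227. 209.]
tip [226. 194.]
back [227. 214.]
ct [227. 227.]
gl [ 88. 176.]
gr [369. 168.]
pivot [array([180., 163.]), array([274., 163.])]
tip [505.5 -41.8  71.7] [505.2 -38.1  66.6]
```

Run:
```python
from h import *; from fit import *
S=np.load('pics/s1.npz')
for z in (64,54,39,30): print(z,(proj(S,[442.4,-23.6,z])-[210,130])*3.6+[432,0])
for x in(-92,-80,-70,-60,-50,-40): print(x,(proj(S,W(r.x,[x,0,39]))-[210,130])*3.6+[432,0])
a=cv2.imread('pics/s1.png')[150:210,260:320];b=cv2.imread('pics/s2.png')[150:210,250:310]
cv2.imwrite('pics/c4.png',cv2.resize(np.hstack([a,b]),None,fx=6.6,fy=6.6,interpolation=cv2.INTER_CUBIC))
```

```text
64 [736.15073462 250.38897563]
54 [735.51005657 258.15967071]
39 [734.56115839 269.64621241]
30 [733.99870022 276.44221981]
-92 [733.5928793  270.37603678]
-80 [723.17903709 261.99056957]
-70 [714.56381763 255.05442184]
-60 [706.00567961 248.16514914]
-50 [697.50444869 241.32259124]
-40 [689.05994148 234.52658105]
```

View pics/c4.png

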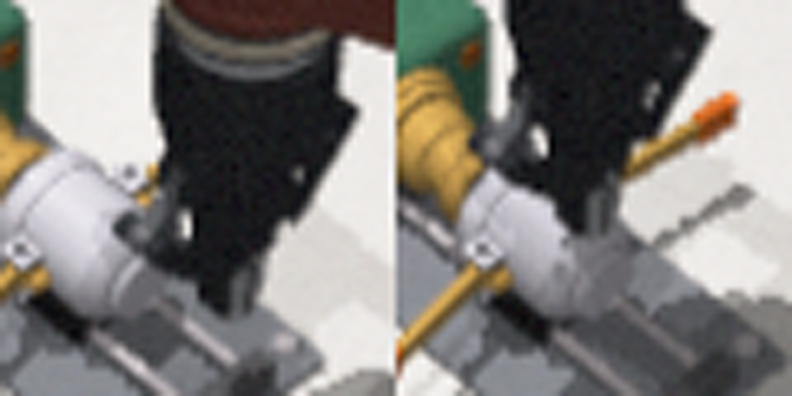

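Measured in c4, the fingertips at (235,315) are about 30 mm higher than the stated TCP offset implies. They are hovering above the thrust pad and not behind it. I'll back off and descend in small steps, watching the force.

```bash
python3 -m inch '[-0.015,0,0,0,0,0,1, -0.03,0,0,0,0,0,1, -0.045,0,0,0,0,0,1, -0.045,0,0,0,0,0,1, -0.045,0,0.006,0,0,0,1, -0.045,0,0.012,0,0,0,1, -0.045,0,0.012,0,0,0,1]';  python3 - <<'E'
from h import *
import to; to.st()
a=snap('scene','s3')['color'][150:210,260:320];w=snap('wrist','w3')['color'][150:384,130:390]
cv2.imwrite('pics/c5.png',np.hstack([cv2.resize(a,None,fx=6.6,fy=6.6,interpolation=cv2.INTER_CUBIC),cv2.resize(w,(400,396))]))
E
```

```text
time: 4.47
eef_pos: [461.1, -26.9, 53.7]
tool_rot: [-0.001, 0.992, -0.125, -0.002]
force: [0.1, 0.4, -0.5]
grip_width: 0.002
t 4.47 local [-73.1   0.3  53.7] yawrel -0.1 F [-0.1  0.4 -0.5]
```

View pics/c5.png

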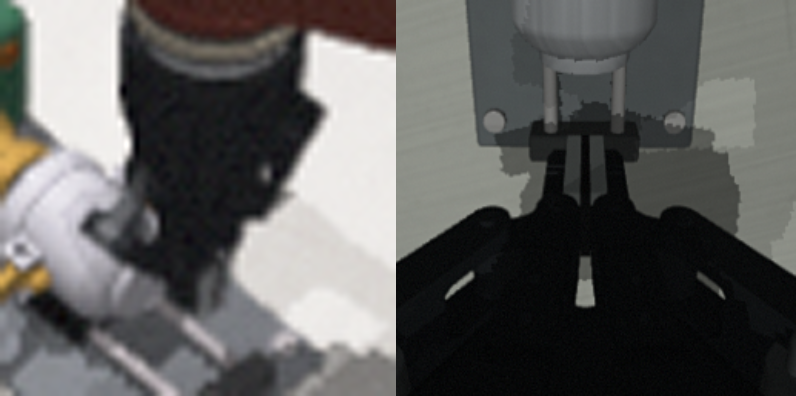

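The wrist view shows the fingertips at about (586,135) in c5, over the block. In the scene view they are at about (205,312). I'll triangulate them.

Run:
```python
from h import *; from fit import *
w=np.load('pics/w3.npz');S3=np.load('pics/s3.npz');e=get_obs()['eef_pos']
A=[ray(w,253.5,229.8),ray(S3,291,197.3)]
M=sum(np.eye(3)-np.outer(d,d)/(d@d) for o,d in A);b=sum((np.eye(3)-np.outer(d,d)/(d@d))@o for o,d in A);x=np.linalg.solve(M,b);print('tip',x.round(1),e.round(1),proj(w,x),proj(S3,x))
print('pred tip w',proj(w,e-[0,0,25]),proj(S3,e-[0,0,25]))
# pad top edge in wrist (583,75) c5 -> at z=68
print(onz(w,130+(583-396)*.65,150+75*.591,32), onz(w,130+(583-396)*.65,150+75*.591,68),W(r.x,[r.x[3]-46,0,50]))
```

```text
tip [461.2 -29.8  53.6] [461.5 -27.   54.4] [258.10153601 232.79414038] [289.85444237 197.70468265]
pred tip w [253.63399796 217.34090943] [288.89760211 203.43106431]
[480.37594139 -30.25218795  32.        ] [493.29409109 -33.80617684  68.        ] [np.float64(491.6068246292462), np.float64(-34.955528572939), 50]
```

The tips sit at roughly the reported TCP height, so I'll use that offset: descend to TCP z ≈ 42, then push.

```bash
python3 -m inch '[0,0,0.006,0,0,0,1, 0,0,0.012,0,0,0,1, 0,0,0.012,0,0,0,1]';python3 to.py; python3 -m inch '[0.004,0,0,0,0,0,1, 0.008,0,0,0,0,0,1, 0.012,0,0,0,0,0,1, 0.016,0,0,0,0,0,1, 0.02,0,0,0,0,0,1, 0.024,0,0,0,0,0,1]';python3 to.py
```

```text
time: 4.95
eef_pos: [460.8, -26.8, 41.5]
tool_rot: [-0.001, 0.992, -0.125, -0.002]
force: [-0.6, -0.3, -0.2]
grip_width: -0.002
t 4.95 local [-73.3   0.4  41.5] yawrel -0.1 F [-0.6 -0.4 -0.2]
time: 5.7
eef_pos: [483.0, -32.4, 41.3]
tool_rot: [-0.002, 0.992, -0.125, -0.004]
force: [-6.0, 0.6, 5.2]
grip_width: -0.004
t 5.7 local [-50.5   0.3  41.3] yawrel -0.1 F [-6.  -0.9  5.2]
```

```bash
python3 -m inch '[0.005,0,0,0,0,0,1, 0.01,0,0,0,0,0,1, 0.015,0,0,0,0,0,1, 0.02,0,0,0,0,0,1]';python3 to.py;  python3 -m inch '[0.005,0,0,0,0,0,1, 0.01,0,0,0,0,0,1, 0.015,0,0,0,0,0,1]';python3 to.py
```

```text
time: 6.2
eef_pos: [501.2, -37.2, 41.1]
tool_rot: [-0.002, 0.992, -0.125, -0.007]
force: [-6.2, 1.3, 6.3]
grip_width: 0.002
t 6.2 local [-31.7   0.2  41.1] yawrel -0.1 F [-6.3 -0.3  6.3]
time: 6.58
eef_pos: [514.5, -40.7, 40.9]
tool_rot: [-0.002, 0.992, -0.125, -0.009]
force: [-6.5, 1.9, 6.1]
grip_width: 0.004
t 6.58 local [-17.9   0.1  40.9] yawrel -0.1 F [-6.8  0.3  6.1]
```

```bash
for i in 1; do python3 -m inch '[0.004,0,0,0,0,0,1, 0.008,0,0,0,0,0,1, 0.012,0,0,0,0,0,1]'; done;python3 to.py;  python3 -m inch '[0.004,0,0,0,0,0,1, 0.008,0,0,0,0,0,1]';python3 to.py
```

```text
time: 6.95
eef_pos: [525.0, -43.5, 40.7]
tool_rot: [-0.002, 0.992, -0.125, -0.011]
force: [-5.9, 0.9, 5.6]
grip_width: 0.005
t 6.95 local [-7.  -0.  40.7] yawrel -0.1 F [-5.9 -0.6  5.6]
time: 7.2
eef_pos: [531.6, -45.1, 40.5]
tool_rot: [-0.002, 0.992, -0.125, -0.013]
force: [-6.0, 1.3, 5.4]
grip_width: -0.001
t 7.2 local [-0.3 -0.  40.5] yawrel -0.0 F [-6.1 -0.2  5.4]
```

```bash
python3 -m inch '[0.003,0,0,0,0,0,1, 0.006,0,0,0,0,0,1, 0.009,0,0,0,0,0,1]';python3 to.py;  python3 - <<'E'
from h import *
a=snap('scene','s4')['color'][130:220,205:325]
cv2.imwrite('pics/c6.png',cv2.resize(a,None,fx=6,fy=6,interpolation=cv2.INTER_CUBIC))
E
```

```text
time: 7.58
eef_pos: [535.6, -46.2, 40.2]
tool_rot: [-0.002, 0.992, -0.124, -0.02]
force: [-24.1, 5.5, 21.1]
grip_width: 0.002
t 7.58 local [ 3.9 -0.1 40.2] yawrel -0.0 F [-24.7  -0.6  21.1]
```

View pics/c6.png

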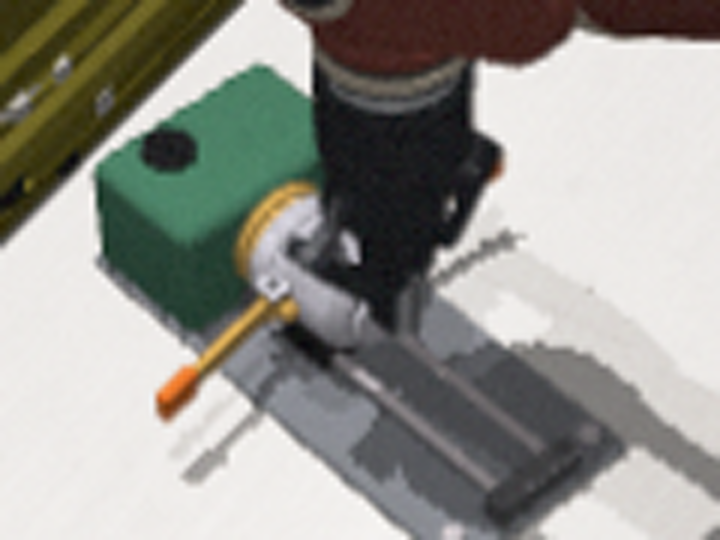

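Hard stop at 24 N: the coupling sits against the flange at c6 (290,230) and both arms are still out. The left grip is at c6 (177,392). I'll press a bit more, retreat, rise and turn, then check the grips.

```bash
python3 -m inch '[0.004,0,0,0,0,0,1, 0.004,0,0,0,0,0,1]'; python3 -m inch '[-0.02,0,0,0,0,0,1, -0.04,0,0,0,0,0,1, -0.05,0,-0.01,0,0,0,1, -0.05,0,-0.06,0,0,-10,1, -0.05,0,-0.1,0,0,-20,1, -0.05,0,-0.1,0,0,-30,1, -0.05,0,-0.1,0,0,-40,1, -0.05,0,-0.1,0,0,-50,1]'; python3 -m inch '[0,0,0,0,0,-10,1,0,0,0,0,0,-20,1,0,0,0,0,0,-30,1,0,0,0,0,0,-40,1,0,0,0,0,0,-40,1]';python3 to.py
python3 - <<'E'
from h import *
from fit import p if False else r
E
python3 - <<'E'
from h import *; from fit import r
a=snap('scene','s5');b=snap('top','t5');p=r.x;c,s=np.cos(p[2]),np.sin(p[2])
for n,m in(('S',a),('T',b)):
    hsv=cv2.cvtColor(m['color'],cv2.COLOR_BGR2HSV); k=cv2.inRange(hsv,(3,170,120),(15,255,255))
    N,L,st,ce=cv2.connectedComponentsWithStats(k)
    for i in range(1,N):
        if st[i,4]>6 and 200<ce[i][0]<340 and 100<ce[i][1]<250:
            d=(onz(m,*ce[i],50)[:2]-p[:2]); print(n,st[i,4],ce[i].round(1),'local',(np.array([c*d[0]+s*d[1],-s*d[0]+c*d[1]])).round(1))
E
```

```text
time: 7.88
eef_pos: [535.3, -46.1, 40.3]
tool_rot: [-0.003, 0.992, -0.124, -0.026]
force: [-17.4, 2.9, 14.6]
grip_width: -0.003
time: 8.88
eef_pos: [492.3, -35.1, 142.9]
tool_rot: [-0.014, 0.951, 0.31, -0.022]
force: [-0.3, 0.3, -0.5]
grip_width: 0.001
time: 9.5
eef_pos: [492.5, -35.2, 142.9]
tool_rot: [-0.02, 0.788, 0.615, -0.016]
force: [0.4, 0.3, 0.5]
grip_width: 0.001
t 9.5 local [-40.6   0.  142.9] yawrel 90.2 F [0.3 0.4 0.5]
S 25 [234.1 194.8] local [ 50.4 108.4]
T 15 [310.1 191.7] local [  55.3 -109.1]  File "<stdin>", line 2
    from fit import p if False else r
                      ^^
SyntaxError: invalid syntax
```

```bash
python3 to.py 85 104 142 90 85 104 42 90
```

```text
t 9.6 local [-40.7   0.  142.9] yawrel 90.2 F [-0.5  0.2 -1. ]
[ 0.1036  0.1259 -0.0058] [-3.   0.   0.2]
[0.1036 0.1312 0.094 ] [-3.   0.   0.2]
```

```bash
python3 -m inch '[0.03,0.035,-0.002,-3,0,0,1, 0.06,0.075,-0.004,-3,0,0,1, 0.09,0.11,-0.005,-3,0,0,1, 0.1036,0.126,-0.006,-3,0,0,1, 0.1036,0.126,-0.006,-3,0,0,1, 0.1036,0.128,0.034,-3,0,0,1, 0.1036,0.13,0.074,-3,0,0,1, 0.1036,0.131,0.094,-3,0,0,1]'; python3 to.py
python3 - <<'E'
from h import *
a=snap('scene','s6')['color'][140:230,195:315]; b=snap('top','t6')['color'][130:250,212:332]
cv2.imwrite('pics/c7.png',np.hstack([cv2.resize(a,(440,330)),cv2.resize(b,(330,330))]))
E
```

```text
time: 10.6
eef_pos: [637.2, 34.3, 39.3]
tool_rot: [-0.001, 0.789, 0.615, -0.002]
force: [-0.5, -0.7, -0.0]
grip_width: -0.002
t 10.6 local [ 82.5 103.   39.3] yawrel 90.1 F [-0.3 -0.8 -0. ]
```

View pics/c7.png

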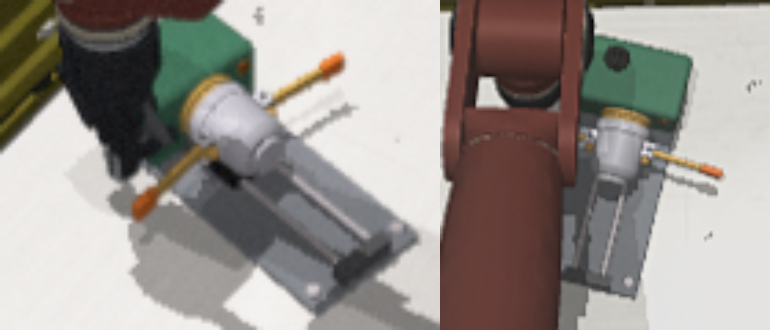

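Finger is on the tank side of the left grip (finger at c7 (120,170), grip at (145,203)). Next I sweep the arc.

```bash
python3 -m inch '[0.005,-0.0145,-0.002,0,0,0,1, 0.006,-0.03,-0.002,0,0,0,1, 0.004,-0.042,-0.002,0,0,0,1, -0.001,-0.054,-0.002,0,0,0,1, -0.008,-0.065,-0.002,0,0,0,1, -0.016,-0.074,-0.002,0,0,0,1, -0.025,-0.082,-0.002,0,0,0,1, -0.033,-0.087,-0.002,0,0,0,1]'; python3 to.py -12 52 42 90
```

```text
time: 11.7
eef_pos: [543.9, 23.1, 41.6]
tool_rot: [-0.002, 0.789, 0.615, -0.003]
force: [1.2, 0.6, 0.4]
grip_width: 0.0
t 11.7 local [-5.1 69.2 41.6] yawrel 90.1 F [1.1 0.9 0.4]
[-0.0172 -0.0069 -0.0003] [-0.3  0.1  0.1]
```

```bash
python3 -m inch '[-0.007,-0.004,0,0,0,0,1, -0.013,-0.006,0,0,0,0,1, -0.017,-0.007,0,0,0,0,1, -0.02,-0.007,0,0,0,0,1]'; python3 to.py; python3 -m inch '[-0.003,0,0,0,0,0,1, -0.006,0,0,0,0,0,1]'; python3 to.py
```

```text
time: 12.2
eef_pos: [532.1, 5.8, 41.6]
tool_rot: [-0.003, 0.789, 0.614, -0.002]
force: [1.5, 6.7, -0.2]
grip_width: 0.002
t 12.2 local [-12.4  49.5  41.6] yawrel 90.1 F [-0.2  6.8 -0.2]
time: 12.45
eef_pos: [531.8, 5.0, 41.9]
tool_rot: [-0.006, 0.79, 0.614, 0.003]
force: [6.6, 21.6, -0.2]
grip_width: -0.001
t 12.45 local [-12.4  48.6  41.9] yawrel 90.0 F [ 1.  22.6 -0.2]
```

Left arm on its stop (22 N). Retreat, rise and cross over to the right side.

```bash
python3 -m inch '[0.015,0,0,0,0,0,1, 0.035,0,0,0,0,0,1, 0.035,0,-0.04,0,0,0,1, 0.035,0,-0.1,0,0,0,1, 0,0.02,-0.1,0,0,0,1, -0.05,0.06,-0.1,0,0,0,1, -0.1,0.095,-0.1,0,0,0,1, -0.15,0.095,-0.1,0,0,0,1]'; python3 to.py 84 -103 142 90 84 -103 42 90
```

```text
time: 13.45
eef_pos: [588.6, -167.0, 139.4]
tool_rot: [-0.006, 0.789, 0.614, 0.002]
force: [0.6, 0.0, 0.4]
grip_width: 0.002
t 13.45 local [  85.  -104.1  139.4] yawrel 90.0 F [0.6 0.2 0.4]
[ 0.0011 -0.0011 -0.0026] [-0.3 -0.6 -0. ]
[ 0.     -0.0005  0.0974] [-0.3 -0.6 -0. ]
```

```bash
python3 -m inch '[0,0,0.03,0,-0.6,0,1, 0,0,0.065,0,-0.6,0,1, 0,0,0.097,0,-0.6,0,1, 0,0,0.097,0,-0.6,0,1]'; python3 to.py
python3 - <<'E'
from h import *
a=snap('scene','s7')['color'][120:210,215:335]; b=snap('top','t7')['color'][130:250,212:332]
cv2.imwrite('pics/c8.png',np.hstack([cv2.resize(a,(440,330)),cv2.resize(b,(330,330))]))
E
```

```text
time: 13.95
eef_pos: [585.9, -164.3, 38.8]
tool_rot: [-0.006, 0.789, 0.614, -0.004]
force: [-0.5, -0.1, 0.5]
grip_width: 0.002
t 13.95 local [  81.7 -102.1   38.8] yawrel 90.0 F [-0.5 -0.3  0.5]
```

View pics/c8.png

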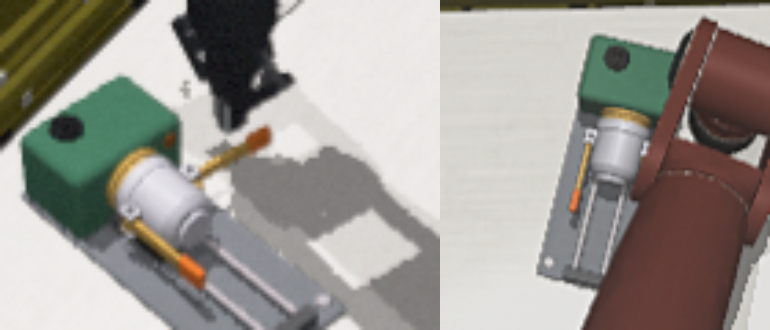

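Left arm lies along the coupling (grip at c8 (195,273)). The finger at (232,125) is on the tank side of the right grip at (260,137). Next is the mirrored sweep.

```bash
python3 -m inch '[-0.006,-0.0135,-0.003,0,0,0,1, -0.007,-0.029,-0.003,0,0,0,1, -0.005,-0.041,-0.003,0,0,0,1, 0,-0.053,-0.003,0,0,0,1, 0.007,-0.064,-0.003,0,0,0,1, 0.015,-0.073,-0.003,0,0,0,1, 0.024,-0.081,-0.003,0,0,0,1, 0.032,-0.086,-0.003,0,0,0,1]'; python3 to.py;  python3 -m inch '[0.007,-0.005,0,0,0,0,1, 0.013,-0.007,0,0,0,0,1, 0.017,-0.008,0,0,0,0,1, 0.02,-0.008,0,0,0,0,1]'; python3 to.py
```

```text
time: 15.05
eef_pos: [513.1, -112.6, 46.4]
tool_rot: [-0.002, 0.789, 0.614, -0.002]
force: [0.8, -0.2, -0.1]
grip_width: -0.0
t 15.05 local [ -1.6 -70.   46.4] yawrel 90.1 F [ 0.8  0.  -0.1]
time: 15.55
eef_pos: [510.4, -91.1, 46.5]
tool_rot: [-0.002, 0.789, 0.614, -0.002]
force: [0.3, 0.4, -0.4]
grip_width: -0.003
t 15.55 local [ -9.4 -49.8  46.5] yawrel 90.1 F [ 0.2  0.5 -0.4]
```

```bash
python3 -m inch '[0.003,-0.002,0.003,0,0,0,1, 0.005,-0.003,0.003,0,0,0,1, 0.007,-0.003,0.003,0,0,0,1]'; python3 to.py
```

```text
time: 15.92
eef_pos: [509.1, -83.5, 43.4]
tool_rot: [-0.002, 0.789, 0.614, -0.002]
force: [-1.7, -0.7, 0.4]
grip_width: 0.001
t 15.93 local [-12.6 -42.7  43.4] yawrel 90.0 F [-1.5 -1.1  0.4]
```

```bash
python3 -m inch '[0.002,0,0,0,0,0,1, 0.004,0,0,0,0,0,1, 0.005,0,0,0,0,0,1]'; python3 to.py
```

```text
time: 16.3
eef_pos: [510.4, -78.5, 43.5]
tool_rot: [-0.002, 0.789, 0.614, -0.002]
force: [0.1, -1.0, -0.3]
grip_width: -0.001
t 16.3 local [-12.6 -37.6  43.5] yawrel 90.1 F [ 0.4 -0.9 -0.3]
```

```bash
cat > og.py <<'E'
from h import *; from fit import r
p=r.x;c,s=np.cos(p[2]),np.sin(p[2])
for n in('scene','top','wrist'):
    m=snap(n,'o_'+n)
    hsv=cv2.cvtColor(m['color'],cv2.COLOR_BGR2HSV); k=cv2.inRange(hsv,(3,150,60),(15,255,255))
    N,L,st,ce=cv2.connectedComponentsWithStats(k)
    for i in range(1,N):
        if st[i,4]>4:
            d=(onz(m,*ce[i],50)[:2]-p[:2]); l=np.array([c*d[0]+s*d[1],-s*d[0]+c*d[1]]).round(1)
            if abs(l).max()<200: print(n,st[i,4],ce[i].round(1),'local',l)
E
python3 og.py
```

```text
scene 7 [261. 158.] local [107.6 -53.4]
scene 37 [266.7 193.4] local [-11.7  33.9]
wrist 852 [249.6 119.6] local [-13.2  34.9]
wrist 35 [440.7 260.2] local [114.2 -54.8]
wrist 16 [339.5 321.8] local [  51.3 -106.3]
```

The left grip reads (-12,34), closed. The right grip still appears near (51,-106), so the finger must have passed over it: the tip was too high at z 46. I'll repeat the sweep lower.

```bash
python3 -m inch '[0,0,-0.05,0,0,0,1, 0,0,-0.1,0,0,0,1, -0.03,0.045,-0.1,0,0,0,1, -0.065,0.096,-0.1,0,0,0,1, -0.065,0.096,-0.1,0,0,0,1, -0.065,0.096,-0.1,0,0,0,1]'; python3 og.py; python3 to.py 84 -103 142 90 84 -103 28 90
```

```text
time: 17.2
eef_pos: [587.6, -165.2, 142.3]
tool_rot: [-0.003, 0.789, 0.614, -0.002]
force: [-0.3, -0.1, -0.1]
grip_width: -0.003
scene 24 [284.8 157.7] local [  57.  -109.8]
scene 5 [261. 158.] local [107.6 -53.4]
scene 37 [266.7 193.4] local [-11.7  33.9]
top 18 [260.8 202.3] local [-13.4  34.6]
wrist 328 [134.6  31. ] local [-15.6  36.7]
wrist 14 [268.  127.5] local [ 97.6 -44.2]
wrist 210 [224.2 195.9] local [  55.6 -110.7]
t 17.35 local [  83.3 -101.8  143.1] yawrel 90.1 F [0.3 0.3 0. ]
[-0.0012  0.0007  0.0011] [-0.3 -0.   0.1]
[-0.0012  0.0014  0.1151] [-0.3 -0.   0.1]
```

```bash
python3 -m inch '[0,0,0.04,0,0,0,1, 0,0,0.08,0,0,0,1, 0,0,0.105,0,0,0,1, 0,0,0.115,0,0,0,1, 0,0,0.115,0,0,0,1, 0,0,0.115,0,0,0,1]'; python3 to.py;  python3 -m inch '[-0.006,-0.0135,0,0,0,0,1, -0.007,-0.029,0,0,0,0,1, -0.005,-0.041,0,0,0,0,1,-0.005,-0.041,0,0,0,0,1]'; python3 to.py; python3 og.py
```

```text
time: 18.1
eef_pos: [588.0, -164.5, 29.9]
tool_rot: [-0.001, 0.789, 0.615, -0.001]
force: [0.4, 0.4, 0.7]
grip_width: -0.0
t 18.1 local [  83.8 -101.8   29.9] yawrel 90.1 F [0.3 0.4 0.7]
time: 18.6
eef_pos: [546.1, -159.2, 30.3]
tool_rot: [-0.001, 0.789, 0.615, -0.001]
force: [-0.7, -0.6, -0.0]
grip_width: 0.0
t 18.6 local [  41.9 -107.    30.3] yawrel 90.1 F [-0.5 -0.7 -0. ]
scene 6 [260.8 158. ] local [108. -53.]
scene 34 [289.6 164.5] local [ 25.2 -99.8]
scene 37 [266.7 193.4] local [-11.7  33.9]
top 18 [260.8 202.3] local [-13.4  34.6]
wrist 65 [374.9 143.9] local [106.3 -45. ]
wrist 744 [216.  240.2] local [  22.7 -100.8]
```

The right arm is moving now (grip at (24,-100)). Continue the sweep.

```bash
python3 -m inch '[0.005,-0.014,0,0,0,0,1, 0.012,-0.025,0,0,0,0,1, 0.02,-0.034,0,0,0,0,1, 0.029,-0.042,0,0,0,0,1, 0.037,-0.047,0,0,0,0,1, 0.045,-0.051,0,0,0,0,1, 0.052,-0.054,0,0,0,0,1, 0.056,-0.054,0,0,0,0,1]'; python3 to.py; python3 -m inch '[0.003,0,0,0,0,0,1, 0.005,0,0,0,0,0,1]'; python3 to.py; python3 og.py
```

```text
time: 19.75
eef_pos: [508.0, -91.4, 30.2]
tool_rot: [-0.001, 0.789, 0.615, -0.001]
force: [-1.5, -0.7, 0.8]
grip_width: 0.002
t 19.75 local [-11.7 -50.6  30.2] yawrel 90.1 F [-1.3 -1.   0.8]
time: 20.0
eef_pos: [508.5, -89.3, 30.2]
tool_rot: [0.001, 0.788, 0.615, -0.004]
force: [-5.2, -14.4, 1.6]
grip_width: -0.001
t 20.0 local [-11.8 -48.5  30.2] yawrel 90.2 F [ -1.5 -15.2   1.6]
scene 5 [261. 158.] local [107.6 -53.4]
scene 37 [283.1 182.2] local [-13.2 -32.8]
scene 36 [266.8 193.5] local [-12.1  33.8]
top 18 [260.8 202.3] local [-13.4  34.6]
wrist 1076 [247.6  98.5] local [-13.3  35.1]
wrist 1171 [247.4 225.8] local [-13.7 -32.9]
wrist 42 [460. 257.] local [116.2 -54.6]
```

Right arm on its stop (15 N, grip at (-13,-33), mirroring the left). Press briefly, retreat and check.

```bash
python3 -m inch '[0.002,0,0,0,0,0,1, 0.002,0,0,0,0,0,1, -0.015,0,0,0,0,0,1, -0.04,0,0,0,0,0,1, -0.045,0,-0.04,0,0,0,1, -0.045,0,-0.1,0,0,0,1, -0.08,0,-0.14,0,0,0,1, -0.12,-0.02,-0.16,0,0,0,1]'; python3 -m inch '[-0.05,-0.02,0,0,0,0,1, -0.08,-0.04,0,0,0,0,1, -0.08,-0.04,0,0,0,0,1, -0.08,-0.04,0,0,0,0,1]'; python3 to.py; python3 og.py
python3 - <<'E'
from h import *
a=cv2.imread('pics/t0.png');b=cv2.imread('pics/o_top.png')
cv2.imwrite('pics/c9.png',np.vstack([cv2.resize(x[135:260,130:430],None,fx=2.3,fy=2.3,interpolation=cv2.INTER_CUBIC) for x in(a,b)]))
E
```

```text
time: 21.15
eef_pos: [462.2, -201.8, 194.8]
tool_rot: [0.003, 0.788, 0.616, -0.003]
force: [0.1, -1.1, -0.2]
grip_width: 0.003
time: 21.65
eef_pos: [404.1, -269.5, 195.2]
tool_rot: [0.002, 0.788, 0.616, -0.002]
force: [-0.9, 0.3, 0.6]
grip_width: 0.003
t 21.65 local [ -68.5 -248.9  195.2] yawrel 90.2 F [-0.9  0.1  0.6]
scene 6 [260.8 158. ] local [108. -53.]
scene 30 [283.1 182. ] local [-12.8 -33.4]
scene 37 [266.7 193.4] local [-11.7  33.9]
top 17 [260.7 202.4] local [-13.5  34.8]
top 18 [281.8 207.3] local [-13.7 -33.2]
```

View pics/c9.png

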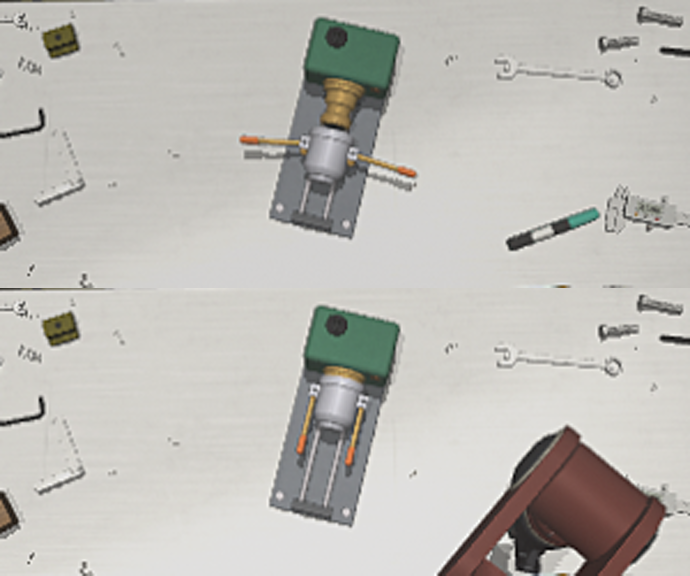

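Both arms lie flat along the seated coupling (grips at c9 (301,445) and (350,455)), with the square and spanner unmoved. The marker is hidden by the arm, which stayed well above it.

```bash
python3 -c "
from station import sign_off; print(sign_off())"
```

```text
the job is handed in; nothing more can be done
None
```

The blanking coupling is home on the adaptor and both cam arms are closed. I handed the job in at about 22 s of robot time; no verdict was reported.

**What I did:** I pushed the coupling until it hit its hard stop at about 24 N, with both arms still swung out. I then swept the left arm shut onto its stop (22 N), and the right arm after it (15 N).

**Last checks:**
- **Arms:** the camera puts the grips at (-12 to -14, +34) and (-13, -33) mm in the dock frame, against ±34 mm sideways when closed. Both are fully closed to within the measurement.
- **Coupling:** it sits against the flange.
- **Tools:** the square and spanner look unmoved. The arm hid the marker in the last picture, so I did not confirm it directly; the gripper never came down near it.
- **Robot:** it stands clear with the fingertips near 195 mm.

**What went wrong and was mended:**
- **Fingertip height:** the fingertips were higher than the stated 25 mm offset implied. The first coupling push and the first right-arm sweep passed over their targets without contact, so I repeated both lower.
- **Upward force:** an upward force almost as large as the push showed on the wrist while I pushed the coupling. I did not explain it. It peaked at about 21 N in the readings.

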